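# Hold the burnisher's spindle lock down with the lock pin

### The job

The wheel of the edge burnisher is to be changed, so its spindle must be locked: lift the lock pin (wooden handle, thin straight rod) up and off its hook on the tool stand, put its rod down through the countersunk hole on top of the machine's bearing housing and press the sprung lock button at the bottom of the hole all the way down. Finish holding it so: when your program ends the gripper still grips the pin and still keeps the button pressed, for someone else then undoes the wheel nut. Leave the spanner hanging on its hook and do not knock over the bottles or the spool.

Things in the scene. Friction and masses are not known exactly. Their poses are not given: they have to be found in the camera images.
- burnisher: bench machine, fixed: grey base plate, finned motor (top 117 mm above the bench) towards its own -y, grey bearing housing 62 x 70 mm (top at 94 mm) in the middle, light grooved wooden wheel on a spindle towards its +y; overall y = -187 to +152 mm, x = -66 to +62 mm. Origin on the bench straight below the lock hole; z up, -x its front. Place and yaw change.
- lock_mouth (a point): centre of the mouth of the lock hole, at the flat top of the round steel turret (39 mm across) on the bearing housing, 128 mm above the bench. The hole is vertical: countersunk 45 degrees from 26 mm at the mouth to 14 mm at 6 mm depth, then a straight 14 mm bore. The lock button's top is 26 mm below the mouth.
- spindle_lock (a joint): the sprung brass lock button (12 mm across) in the bore: 0 = up, grows as it is pressed, 0.006 m = all the way down, against a stop. The spring takes about 2 N to start and 6 N all the way down; it springs back when let go.
- tool_stand: wooden stand, fixed: foot 115 x 225 mm, plywood back 215 mm wide, its top 190 mm above the bench, front face at x = +48 mm. Two level steel hooks (y = -55 and +55 mm, 182 mm up) point along its own -x, towards the robot. Origin on the bench under the foot; z up. Place, yaw and which tool hangs on which hook change.
- hook_left (a point): the resting point of a hanging tool on top of the hook at the stand's y = +55 mm, 182 mm above the bench. Hook: 5 mm thick bar along the stand's x; its end, 30 mm from here towards -x, turns up 5 mm.
- hook_right (a point): the same on the other hook, at the stand's y = -55 mm.
- pin_grip (a point): centre of the wooden handle of the lock pin, the tool to use; x, y as the stand's, z up along the pin. Handle: 30 mm wide along y (flat sides, grip across these), 20 mm thick along x, 44 mm high; under it a brass ferrule 19 mm across, down to 32 mm below this point, then a round steel rod of 8 mm whose rounded tip is 104 mm below this point. Mass 0.08 to 0.16 kg.
- pin_loop (a point): centre of the wire loop on top of the pin's handle, 32 mm above the handle's centre (top of the wire 45 mm above it). Its opening faces along x, 18 mm wide and 19 mm high; the hook lies under its top. To come off, the pin rises 7 to 12 mm (more is stopped by the hook at 14 mm) and is then drawn along the stand's -x by 40 mm or more.
- pin_tip (a point): the tip of the lock pin's rod, 104 mm below the handle's centre; z up along the pin.
- spanner_mid (a point): centre of the flat dark steel spanner (36 mm wide, 6 mm thick, 151 mm high, open jaws down, ring eye up) that hangs on the other hook; leave it there.
- glue_bottle: white bottle, 46 mm across, 101 mm high, standing loose behind the machine; origin at its underside, z up.
- paint_bottle: small dark bottle, 34 mm across, 72 mm high, standing loose in front of the machine; origin at its underside, z up.
- spool: wooden spool of dark thread, 63 x 49 mm, 46 mm high, standing loose behind the machine; origin at its underside, z up.
There are look-alikes about, which are no part of the job. What is shaped like the glue_bottle but green is not meant.

How it is judged:
By the outcome, as a careful person would: the job done as asked, in the order asked, and still so for the second after the job is handed in, while the arm keeps its last pose, push and grip.
It also fails if it takes over 48 s, if anything falls off the work surface, if the arm or the gripper's body presses on something with over 40 N, if the wrist force passes 120 N, or if a joint passes its speed limit or range.

### The arm

A 7-joint arm with a two-finger parallel gripper is mounted at the origin on a cart in front of the work surface, level with it; the furniture and walls round the work are solid. World frame = base frame: x ahead of the robot, y to its left, z up, the work surface at z = 0. Lengths are in mm, angles in rad, forces in N, time in s.
With the tool pointing down it reaches from about 350 to 900 mm from the base axis. Payload 7.2 kg.
Tool frame: the origin (TCP) lies midway between the tips of the shut fingers; the grasp point (between the pads) lies 19 mm behind it; z points along the fingers, y is the direction in which the jaws open and shut (so a half turn about z gives the same grasp; the last joint's range is limited). The gripper opens to 88 mm and grips with 3 to 60 N. Pads are 20 mm wide; open, the fingers measure 115 mm over their backs; the gripper's body (75 mm by 178 mm) begins 61 mm behind the grasp point.
Start: joints at [1.244, 0.411, -0.013, 1.596, 0.006, 1.134, -0.082], TCP at [159.938, -604.193, 222.653] pointing down, gripper open.
Joint ranges: [-2.95, 2.95], [-0.29, 1.99], [-1.47, 1.44], [0.14, 2.54], [-1.03, 4.17], [0.13, 1.85], [-2.86, 2.86]. Speed limits (rad/s): [2.39, 2.39, 3.01, 3.01, 3.14, 3.14, 3.14].

### API

Orientations are given as a unit quaternion [w, x, y, z].
In Python, from station import robot gives the robot as it stands.
- The arm moves only by the tool servo_tool, never from a script. Its argument "plan" is one flat list of numbers, 5 for each row, row after row: the closure, from 0 (fully open) to 1 (shut), then the shift along the tool's x, y, z as a fraction of full scale, then the turn about the tool's z as a fraction of full scale. A call has 1 to 12 rows; each row is the pose to reach, as a shift and turn from the pose commanded when the call began, along the tool's axes at that moment; what a row does not reach only later rows make up. Full scale, the value 1, is 20 cm for a shift and 2 rad for a turn. A row lasts 1/8 s, in which the tool goes at most 62.5 mm and 10.7 degrees, less where a joint would pass 70% of its speed; a pose out of reach is approached as far as the arm can. A call with a number of a shift or a turn outside -1 to 1 is refused whole. A call with a gripper value outside its range is refused whole. The fingers move at their own pace and stop on an object; "squeeze" is the grip in N (left out, the last holds). Time passes only in rows, so rows that repeat a pose let the fingers close. It gives the time, the measured TCP pose, the force and the opening at its end, in the units of the state.
- robot.read_state(): the state, without advancing time (a new reading comes with each control period).
- robot.get_image(name): name is "scene" or "top" or "wrist"; returns a dict with "pixels" (480x640x3 uint8, red, green, blue), "z_map" (480x640 float32, mm along the optical axis (not along the pixel's ray), 0 where there is no reading), "vfov" (degrees; the focal length in pixels is half the picture's height over the tangent of half this angle, whatever the lens; pixels are square), "cx", "cy" (the principal point, pixels), "camera_from_world" (4x4, takes a point from world to camera coordinates). Camera axes: x right, y down, z forward; pixel columns grow to the right and rows downward; lengths in mm; the calibration is good to about 2 mm. A picture is of the moment at which its call begins.
- robot.close_job(): hands the job in, once; it reports no verdict.
The state is a dict: "t": time; "joint_positions": joint angles; "qvel": joint speeds; "joint_torque": joint torques, N m; "tcp_pos": TCP position; "eef_rot": TCP orientation; "ft_force": force on the tool from outside, world axes, zero at the start; "moment": the same for the moment, N m; "finger_gap": finger opening in mm.
Only numpy, scipy, OpenCV 4.12 (cv2) and the standard library are available. Lean on these libraries where they do the work, as an engineer would, in place of code of your own. Each camera call takes 0.05 s, during which the arm holds its last target.

## Working session

There is one attempt and no reset: what is moved stays moved. The work goes in short steps, Python scripts to look and compute and a tool call to move; the robot and the scene stay as the last step left them, time stands still between calls to the robot, and variables do not carry over. Pictures are saved under pics/ and viewed, and the job is handed in when it is done.

Besides the shell and the picture viewer there is one more tool, called after "Request:" as name(argument=value, ...) on one line, values as JSON. servo_tool: Moves the arm, as the interface text tells. Its arguments: {"type":"object","properties":{"plan":{"type":"array","items":{"type":"number"}},"squeeze":{"type":"number"}},"required":["plan"]}

```bash
mkdir -p pics; ls
cat > h.py <<'E'
import numpy as np, cv2
from station import robot
def grab(n,tag):
    d=robot.get_image(n); np.savez('pics/%s.npz'%tag,**{k:np.array(v) for k,v in d.items()})
    cv2.imwrite('pics/%s.png'%tag,d['pixels'][:,:,::-1]); return d
def load(tag): return dict(np.load('pics/%s.npz'%tag))
def p2w(d,u,v,z=None):
    if z is None:
        z=d['z_map'][int(round(v)),int(round(u))]
    f=240/np.tan(np.radians(float(d['vfov']))/2)
    c=np.array([(u-d['cx'])/f*z,(v-d['cy'])/f*z,z,1])
    return (np.linalg.inv(d['camera_from_world'])@c)[:3]
def w2p(d,p):
    f=240/np.tan(np.radians(float(d['vfov']))/2)
    c=d['camera_from_world']@np.r_[p,1]
    return np.array([f*c[0]/c[2]+d['cx'],f*c[1]/c[2]+d['cy'],c[2]])
def cloud(d):
    f=240/np.tan(np.radians(float(d['vfov']))/2)
    v,u=np.mgrid[:480,:640]; z=d['z_map']
    c=np.stack([(u-d['cx'])/f*z,(v-d['cy'])/f*z,z,np.ones_like(z)],-1)
    w=c@np.linalg.inv(d['camera_from_world']).T
    w=w[...,:3]; w[z<=0]=np.nan; return w
def crop(tag,x0,y0,x1,y1,s,out):
    im=cv2.imread('pics/%s.png'%tag)[y0:y1,x0:x1]
    cv2.imwrite('pics/%s.png'%out,cv2.resize(im,None,fx=s,fy=s,interpolation=cv2.INTER_CUBIC))
E
python3 - <<'E'
from h import *
for n in ['scene','top','wrist']:
    d=grab(n,n+'0'); print(n,d['vfov'],d['cx'],d['cy'],np.linalg.inv(d['camera_from_world']).round(2).tolist())
print(robot.read_state())
E
```

```text
pics
scene 54.20067898017731 321.87359768781363 242.8710393061027 [[-0.54, -0.37, 0.76, -300.75], [-0.84, 0.23, -0.49, 576.78], [0.01, -0.9, -0.43, 611.67], [0.0, 0.0, 0.0, 1.0]]
top 48.76251012235603 317.57332928422977 232.59284202022414 [[-0.01, -0.98, 0.18, 337.33], [-1.0, 0.01, 0.01, 11.31], [-0.01, -0.18, -0.98, 1238.58], [0.0, 0.0, 0.0, 1.0]]
wrist 59.265019051774125 323.8924565288459 248.01200168676178 [[0.26, -0.94, -0.24, 225.71], [-0.97, -0.25, -0.06, -586.43], [-0.0, 0.25, -0.97, 384.1], [0.0, 0.0, 0.0, 1.0]]
{'t': 0.15, 'joint_positions': array([ 1.24381407,  0.41171015, -0.01271607,  1.59679703,  0.00562021,
        1.13431236, -0.08217195]), 'qvel': array([ 0.00023017, -0.00146376,  0.00125348, -0.00158272, -0.00168828,
        0.00165787,  0.00024379]), 'joint_torque': array([ 1.85686135e-03, -5.88332427e+01,  6.42737690e-01, -2.91290617e+01,
       -5.36438520e-02,  1.58167072e-02,  9.37724872e-05]), 'tcp_pos': array([ 159.81105203, -603.84389635,  222.02841278]), 'eef_rot': array([-5.82113905e-04,  9.91636355e-01,  1.29061944e-01, -1.26005098e-04]), 'ft_force': array([0.53770759, 0.37227081, 0.11734314]), 'moment': array([ 0.05068688, -0.06122515, -0.0778222 ]), 'finger_gap': 87.67517751506837}
```

View pics/scene0.png

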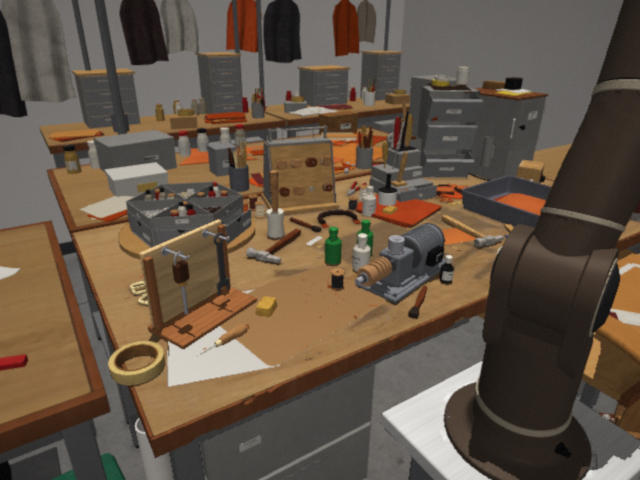

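View pics/top0.png

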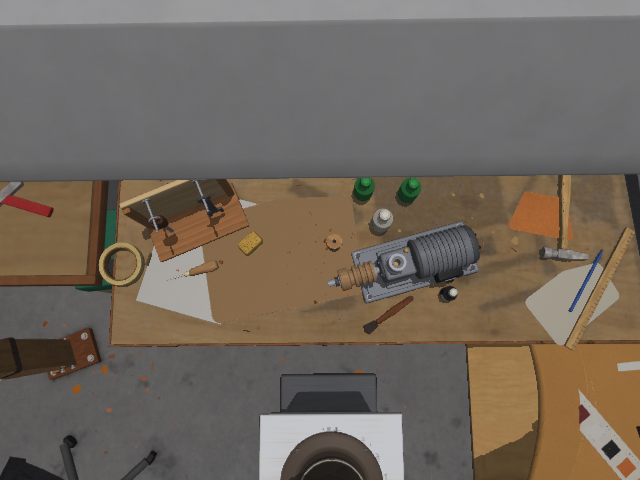

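Scene: the stand is at left (~(195,270)), with the pin on the left hook at (181,270) and the spanner on the right hook at (222,262). The burnisher turret is at (396,243). In the top view the turret is at (397,262) and the stand at (185,215), with a grey slab behind that I still need to check. Enlarging now.

Run:
```python
from h import *
crop('scene0',125,210,275,350,5,'c1'); crop('top0',110,165,260,285,5,'c2'); crop('top0',320,170,490,310,4.5,'c3'); 
d=load('top0'); 
for u,v in [(300,100),(300,30),(300,170),(330,380)]: print(u,v,p2w(d,u,v).round(0))
```

```text
300 100 [ 420.   19. 1055.]
300 30 [ 437.   18. 1075.]
300 170 [ 403.   21. 1023.]
330 380 [ 148.   -6. -802.]
```

View pics/c1.png

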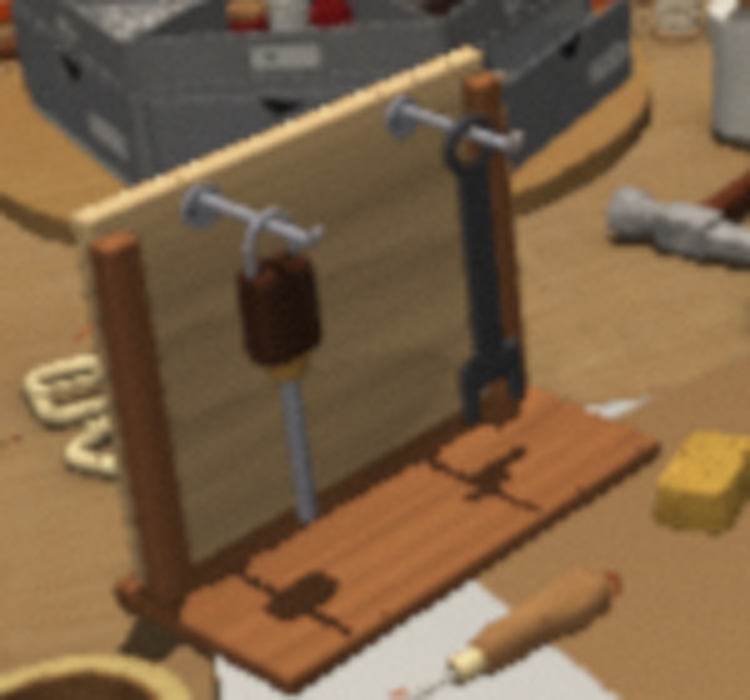

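View pics/c2.png

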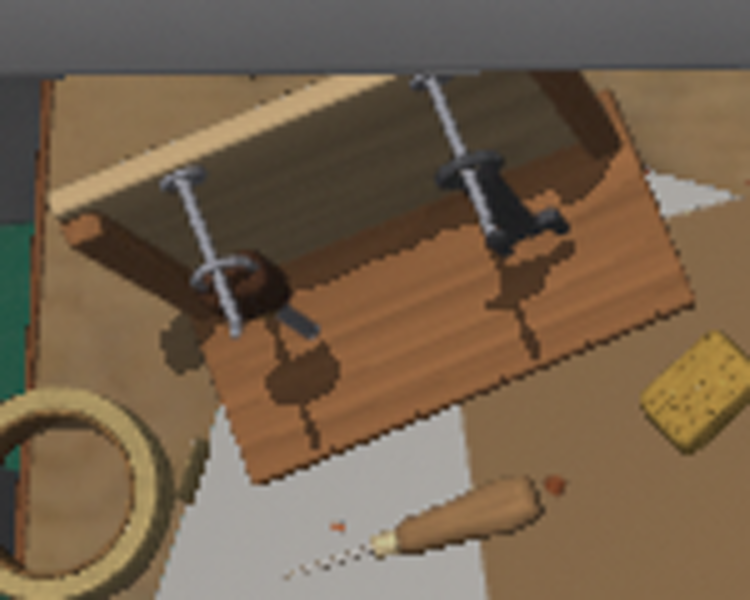

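View pics/c3.png

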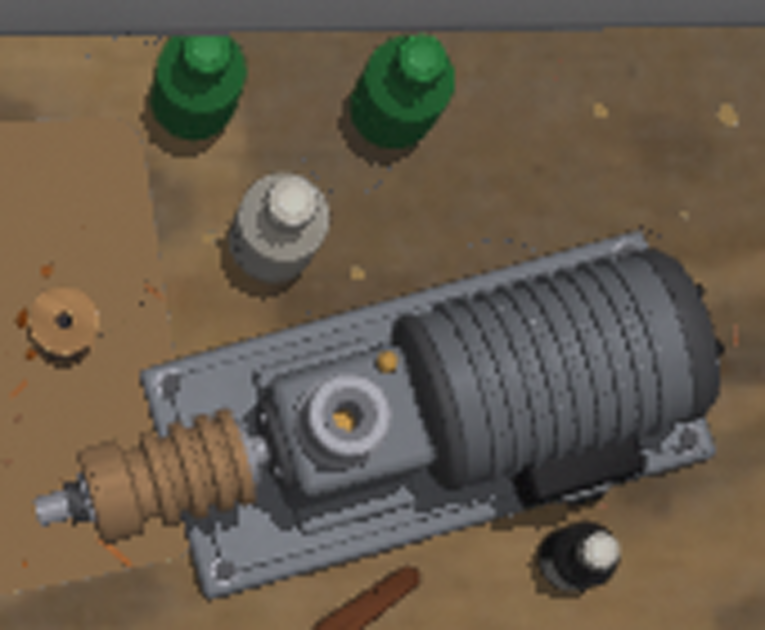

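Run:
```python
from h import *
d=load('top0'); W=cloud(d); s=load('scene0'); S=cloud(s)
def fitrect(m,n):
    pts=W[m][:,:2].astype(np.float32); print(n,len(pts),cv2.minAreaRect(pts),np.median(W[m][:,2]))
reg=np.zeros((480,640),bool); reg[175:285,110:260]=1
z=W[...,2]
# hooks
m=reg&(z>172)&(z<192)
n,l,st,c=cv2.connectedComponentsWithStats(m.astype(np.uint8))
for i in range(1,n):
    if st[i,4]>8:
        p=W[l==i]; print('hi',st[i],p.min(0).round(),p.max(0).round(), c[i].round(1)); 
# foot
for u,v in [(146,202),(156,230),(158,221),(194,183),(207,212),(203,199),(160,258),(249,226),(160,222)]: print((u,v),p2w(d,u,v).round(1))
# turret top
reg=np.zeros((480,640),bool); reg[225:300,350:440]=1
m=reg&(z>124)&(z<132); p=W[m]; print('turret',len(p),p.mean(0),p.min(0),p.max(0),cv2.minEnclosingCircle(p[:,:2].astype(np.float32)))
m=reg&(z>88)&(z<99); fitrect(m,'housing')
# plywood face in scene
reg=np.zeros((480,640),bool); reg[250:320,160:220]=1
for u,v in [(160,270),(205,290),(170,300),(205,250)]: print('ply',p2w(s,u,v).round(1))
for u,v in [(181,270),(184,300),(186,312),(178,253),(188,257),(165,251),(205,233),(228,238),(219,236)]: print('s',(u,v),p2w(s,u,v).round(1))
```

```text
hi [119 180  92  53 815] [533. 246. 172.] [645. 430. 192.] [159.8 197.7]
(146, 202) [595.8 374.3 186.3]
(156, 230) [536.8 350.4 188.4]
(158, 221) [559.7 354.  167.2]
(194, 183) [642.7 283.9 158.4]
(207, 212) [599.9 275.1  67.6]
(203, 199) [601.8 258.4 181.8]
(160, 258) [503.9 396.1   8.4]
(249, 226) [578.7 188.2   4.3]
(160, 222) [559.7 353.  156.9]
turret 210 [ 474.40755882 -143.37150268  127.95016118] [ 456.26302145 -217.81194335  124.11595764] [ 493.01442825 -124.06209317  131.81111135] ((480.9405822753906, -170.93702697753906), 47.75438690185547)
housing 1044 ((476.5518493652344, -146.06822204589844), (84.752685546875, 217.73851013183594), 14.084209442138672) 93.29530990082526
ply [-300.8  576.8  611.7]
ply [638.1 291.3  34.2]
ply [598.3 382.   58.9]
ply [642.5 279.5 134. ]
s (181, 270) [551.4 361.8 149. ]
s (184, 300) [558.2 362.4  73.9]
s (186, 312) [556.4 362.2  44.7]
s (178, 253) [559.7 361.  183.8]
s (188, 257) [535.7 348.8 182. ]
s (165, 251) [599.5 376.7 175.4]
s (205, 233) [641.2 275.6 176. ]
s (228, 238) [576.5 247.3 182.4]
s (219, 236) [597.8 259.3 181.7]
```

Run:
```python
from h import *
d=load('top0'); W=cloud(d); s=load('scene0'); S=cloud(s)
# plane from scene
m=np.zeros((480,640),bool); m[215:320,145:235]=1
p=S[m]; p=p[(p[:,2]>30)&(p[:,2]<180)]
rng=np.random.default_rng(0); best=None
for _ in range(2000):
    a,b,c=p[rng.choice(len(p),3,False)]; n=np.cross(b-a,c-a); L=np.linalg.norm(n)
    if L<100: continue
    n/=L
    if abs(n[2])>.1: continue
    q=abs((p-a)@n)<2
    if best is None or q.sum()>best.sum(): best=q
q=p[best]; c=q.mean(0); n=np.linalg.svd(q-c)[2][2]; n*=-np.sign(n[0]); print('face',best.sum(),c.round(1),n.round(3),'angle of -x',np.degrees(np.arctan2(n[1],n[0])))
yaw=np.arctan2(-n[1],-n[0]); ex=np.array([np.cos(yaw),np.sin(yaw)]); ey=np.array([-ex[1],ex[0]]); print('yaw',yaw,np.degrees(yaw))
# board extent in y along top and points in both
for nm,C in (('S',S),('T',W)):
    a=C[np.isfinite(C[...,0])]; a=a[(a[:,2]>187)&(a[:,2]<194)]
    r=a[:,:2]-c[:2]; X=r@ex; Y=r@ey; k=(abs(X)<25)&(abs(Y)<160)
    print(nm,'boardtop',k.sum(),'X',np.percentile(X[k],[2,50,98]).round(1),'Y',np.percentile(Y[k],[0,1,99,100]).round(1))
    # hook & pin points, in face frame
    a=C[np.isfinite(C[...,0])]; r=a[:,:2]-c[:2]; X=r@ex; Y=r@ey
    # handle / rod
    for lo,hi in ((45,100),(125,155),(178,190)):
      k=(X<-12)&(X>-85)&(abs(Y)<100)&(a[:,2]>lo)&(a[:,2]<hi)
      for sg in (1,-1):
        kk=k&(Y*sg>15)
        print(nm,lo,hi,sg,kk.sum(),'X',np.percentile(X[kk],[2,50,98]).round(1) if kk.sum() else '', 'Y',np.percentile(Y[kk],[2,50,98]).round(1) if kk.sum() else '')
# turret
for nm,C in (('S',S),('T',W)):
    a=C[np.isfinite(C[...,0])]; k=(abs(a[:,0]-474)<30)&(abs(a[:,1]+141)<30)&(abs(a[:,2]-128)<4); a=a[k]
    print(nm,len(a),a.mean(0),a.min(0),a.max(0),cv2.minEnclosingCircle(a[:,:2].astype(np.float32)), np.median(a[:,2]))
print(c,ex,ey)
```

```text
face 2751 [621.7 331.2 106.6] [-0.925 -0.38   0.001] angle of -x -157.67415939085728
yaw 0.3896594269049966 22.325840609142702
S boardtop 310 X [-2.5  2.3 10.1] Y [-109.1 -106.9  102.1  103.6]
S 45 100 1 123 X [-49.1 -44.7 -12.2] Y [47.2 53.3 99.6]
S 45 100 -1 186 X [-48.6 -45.7 -31.2] Y [-82.2 -56.5 -41.4]
S 125 155 1 213 X [-54.9 -52.  -12.6] Y [37.9 58.9 95.7]
S 125 155 -1 79 X [-47.8 -45.7 -40.9] Y [-67.7 -57.4 -50.8]
S 178 190 1 76 X [-74.  -44.4 -14.1] Y [42.  51.9 61. ]
S 178 190 -1 79 X [-74.3 -45.4 -15.7] Y [-69.7 -58.1 -46.3]
T boardtop 358 X [-0.8  4.8 11.2] Y [-52.1 -44.9 100.8 102.3]
T 45 100 1 30 X [-47.2 -45.8 -29.1] Y [46.1 48.2 72.1]
T 45 100 -1 86 X [-47.1 -45.4 -40.8] Y [-76.9 -62.3 -43.6]
T 125 155 1 66 X [-53.4 -52.  -38.1] Y [34.6 41.7 59.6]
T 125 155 -1 26 X [-47.  -45.3 -43.5] Y [-67.6 -63.  -55.4]
T 178 190 1 85 X [-73.8 -43.6 -13.4] Y [41.4 49.8 59.1]
T 178 190 -1 97 X [-73.5 -43.8 -14.6] Y [-71.4 -60.  -49.8]
S 92 [ 472.70231432 -141.74928291  127.12777607] [ 452.18403467 -161.38335952  124.20360961] [ 491.57969619 -122.7201045   129.67724915] ((473.9457702636719, -141.24676513671875), 21.765403747558594) 127.552244724665
T 209 [ 474.3326537  -143.01532832  127.96609379] [ 456.26302145 -161.9248607   124.11595764] [ 493.01442825 -124.06209317  131.81111135] ((474.5370788574219, -143.08676147460938), 19.601119995117188) 127.91496132387488
[621.70256811 331.18679826 106.63716833] [0.92503849 0.37987339] [-0.37987339  0.92503849]
```

The pin is on hook_left at about (561, 361), handle centre z about 140. The stand's yaw is 0.39 rad, and the turret is at about (474.5, -143, 128).

Things that could be mistaken for the pin in the scene view:
- The awl lying on the paper at (225,340).
- The wooden-handled brush or chisel at (418,300).
- The spanner at (222,262).
- The upright tool at (275,185).

The pin is the dark handle with a loop and rod on the hook at (181,270), as seen in the c1 crop. I'll start moving around the arc.

Request:
servo_tool(plan=[0, 0.25, -0.1, 0, -0.03, 0, 0.5, -0.19, 0, -0.065, 0, 0.75, -0.29, 0, -0.065, 0, 0.98, -0.38, 0, -0.065, 0, 0.98, -0.38, 0, -0.065], squeeze=35)

```text
t: 0.78
tcp_pos: [334.1, -477.2, 222.5]
eef_rot: [-0.001, 0.98, 0.197, 0.001]
ft_force: [-0.8, -0.4, -0.4]
finger_gap: 87.8
```

Request:
servo_tool(plan=[0, 0.24, -0.1, 0, 0, 0, 0.48, -0.2, 0, 0, 0, 0.72, -0.3, 0, 0, 0, 0.95, -0.4, 0, 0])

```text
t: 1.27
tcp_pos: [475.6, -334.4, 222.5]
eef_rot: [0.0, 0.981, 0.192, -0.0]
ft_force: [0.1, 0.3, 0.3]
finger_gap: 88.0
```

```bash
python3 -c "
from station import robot
s=robot.read_state();print(s['tcp_pos'],s['eef_rot'],s['joint_positions'].round(2))"
```

```text
[ 475.64775478 -334.38394442  222.49870228] [ 1.39000428e-04  9.81310888e-01  1.92428806e-01 -2.75682194e-04] [ 0.68  0.35 -0.2   1.7   0.08  1.11 -0.72]
```

Request:
servo_tool(plan=[0, 0.11, -0.2, 0, 0, 0, 0.22, -0.4, 0, 0, 0, 0.33, -0.6, 0, 0, 0, 0.43, -0.8, 0, 0, 0, 0.43, -0.8, 0, 0])

```text
t: 1.9
tcp_pos: [494.5, -151.1, 222.8]
eef_rot: [-0.0, 0.981, 0.195, 0.0]
ft_force: [0.2, 0.3, -0.2]
finger_gap: 87.6
```

Run:
```python
from h import *
d=grab('wrist','w1'); S=cloud(d); a=S[np.isfinite(S[...,0])]
k=(abs(a[:,0]-474)<30)&(abs(a[:,1]+143)<30)&(abs(a[:,2]-128)<4); a=a[k]
print(len(a),a.mean(0),np.percentile(a,[1,99],axis=0),cv2.minEnclosingCircle(a[:,:2].astype(np.float32)), np.median(a[:,2]), w2p(d,[474.5,-143,128]))
print(robot.read_state()['tcp_pos'])
```

```text
2256 [ 474.49838539 -143.33990964  127.53654611] [[ 455.99716281 -161.67687641  124.12178597]
 [ 492.81987961 -125.15121524  129.64551636]] ((473.9434814453125, -143.65402221679688), 19.76738739013672) 127.83678873691085 [300.49999352 273.77120049 269.7228936 ]
[ 494.26807321 -153.60034224  222.70738977]
```

View pics/w1.png

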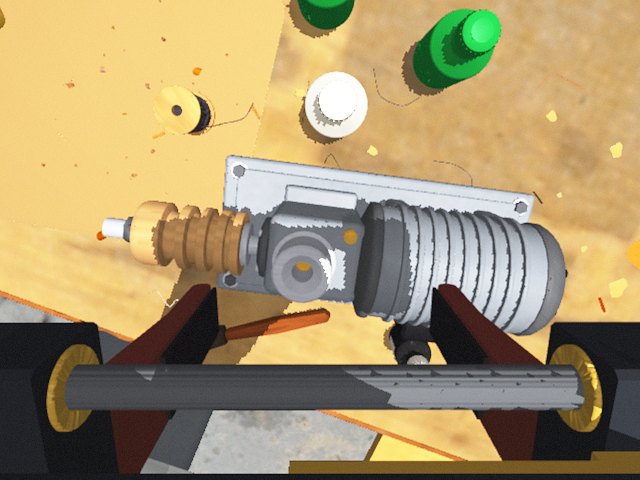

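Turret confirmed at (474.2, -143.4, 128). The wrist image shows it at (302,267) with brass in the bore. Moving on to the stand.

Request:
servo_tool(plan=[0, 0.15, -0.17, 0, 0, 0, 0.3, -0.34, 0, 0, 0, 0.45, -0.51, 0, 0, 0, 0.6, -0.67, 0, 0])

```text
t: 2.45
tcp_pos: [555.4, 14.2, 222.5]
eef_rot: [0.0, 0.981, 0.192, -0.0]
ft_force: [0.8, 0.3, -1.0]
finger_gap: 87.5
```

Request:
servo_tool(plan=[0, 0.08, -0.19, 0, 0, 0, 0.16, -0.38, 0, 0, 0, 0.24, -0.57, 0, 0, 0, 0.32, -0.76, 0, 0, 0, 0.32, -0.76, 0, 0])

```text
t: 3.08
tcp_pos: [556.4, 182.2, 222.2]
eef_rot: [-0.0, 0.981, 0.194, -0.0]
ft_force: [-0.0, 0.0, -0.4]
finger_gap: 87.9
```

Run:
```python
from h import *
d=grab('wrist','w2'); s=robot.read_state(); print(s['tcp_pos'],s['eef_rot'],s['joint_positions'].round(2), w2p(d,[561,361.5,186]))
```

```text
[556.78047354 179.78768161 222.10234523] [ 2.78325916e-04  9.81151064e-01  1.93241819e-01 -3.33284140e-04] [-0.07  0.38 -0.43  1.67  0.17  1.13 -1.73] [-37.67016662 128.83929708 191.17922328]
```

View pics/w2.png

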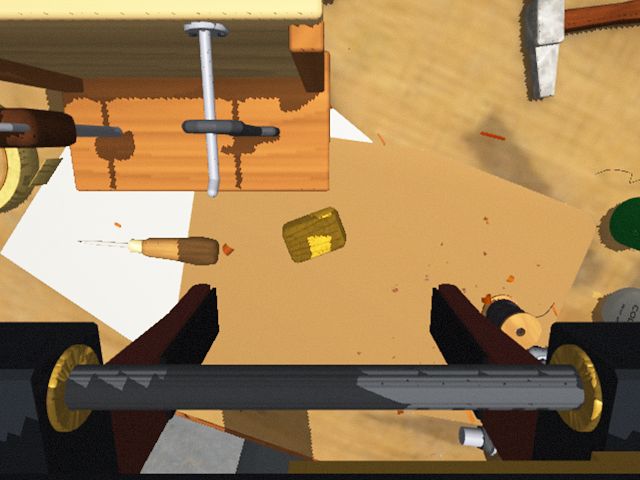

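Request:
servo_tool(plan=[0, 0.02, -0.2, 0, 0, 0, 0.03, -0.4, 0, 0, 0, 0.05, -0.6, 0, 0, 0, 0.065, -0.83, 0, 0, 0, 0.065, -0.83, 0, 0])

```text
t: 3.75
tcp_pos: [504.7, 340.5, 222.4]
eef_rot: [-0.0, 0.981, 0.194, -0.0]
ft_force: [0.2, -0.1, 0.4]
finger_gap: 87.9
```

Run:
```python
from h import *
d=grab('wrist','w3'); s=robot.read_state(); print(s['tcp_pos'],s['eef_rot'],s['joint_positions'].round(2), w2p(d,[561,361.5,186]))
c=np.array([621.7,331.19]);ex=np.array([.92504,.37987]);ey=np.array([-.37987,.92504])
C=cloud(d); a=C[np.isfinite(C[...,0])]; r=a[:,:2]-c; X=r@ex; Y=r@ey
for lo,hi in ((50,100),(125,150),(150,160),(178,183.5),(183.5,192)):
  k=(X<-12)&(X>-85)&(Y>25)&(Y<80)&(a[:,2]>lo)&(a[:,2]<hi)
  print(lo,hi,k.sum(),[np.percentile(q[k],[1,50,99]).round(1) if k.sum() else 0 for q in (X,Y,a[:,2])])
k=(X<-38)&(X>-52)&(Y>25)&(Y<80)&(a[:,2]>166)
print([np.percentile(q[k],[1,50,99]).round(1) for q in (X,Y,a[:,2])])
k=(X<-58)&(X>-65)&(Y>25)&(Y<80)&(a[:,2]>166)
print('hook',[np.percentile(q[k],[1,50,99]).round(1) for q in (X,Y,a[:,2])])
```

```text
[505.95137558 338.09597418 222.27086029] [ 4.70909354e-04  9.81170892e-01  1.93140973e-01 -1.51100648e-04] [-0.32  0.43 -0.47  1.61  0.21  1.15 -2.03] [328.62973547 156.80109266 194.28317142]
50 100 0 [0, 0, 0]
125 150 0 [0, 0, 0]
150 160 280 [array([-53.8, -43.3, -34.2]), array([35.9, 54.3, 65.4]), array([156.1, 158.6, 160. ])]
178 183.5 1417 [array([-69.6, -40.8, -12.6]), array([40.9, 50.5, 59.8]), array([179. , 181.8, 183.3])]
183.5 192 372 [array([-75.6, -44.8, -28.4]), array([43.9, 50.4, 56.9]), array([183.5, 185.2, 187.6])]
[array([-51.8, -43.9, -38.1]), array([38.1, 50.4, 62.5]), array([173.5, 182.3, 186.7])]
hook [array([-64.9, -61.3, -58. ]), array([47.9, 50.4, 52.7]), array([179.3, 181.8, 183.6])]
```

View pics/w3.png

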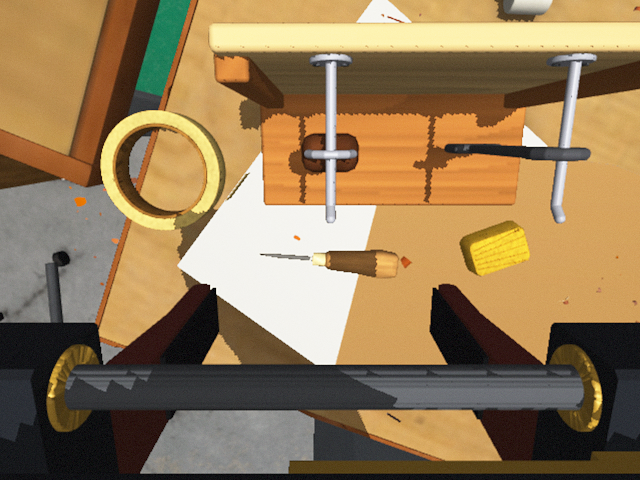

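Request:
servo_tool(plan=[0, 0.15, 0, 0, 0, 0, 0.3, 0, 0, 0, 0, 0.3, 0, 0, 0, 0, 0.3, 0, 0.15, 0, 0, 0.3, 0, 0.3, 0, 0, 0.3, 0, 0.4, 0, 0, 0.3, 0, 0.48, 0, 0, 0.3, 0, 0.48, 0])

```text
t: 4.8
tcp_pos: [560.6, 361.0, 125.7]
eef_rot: [0.0, 0.981, 0.193, -0.001]
ft_force: [-1.0, 0.9, -0.0]
finger_gap: 88.0
```

Run:
```python
from h import *
d=grab('wrist','w4'); grab('scene','s4'); s=robot.read_state(); print(s['tcp_pos'],s['eef_rot'],s['ft_force'])
crop('s4',110,150,290,330,4,'s4c')
```

```text
[561.18258489 362.05131432 127.34789489] [-1.77115036e-04  9.81165805e-01  1.93166970e-01  3.92553817e-04] [-0.14101248  0.55975214 -0.56871954]
```

View pics/w4.png

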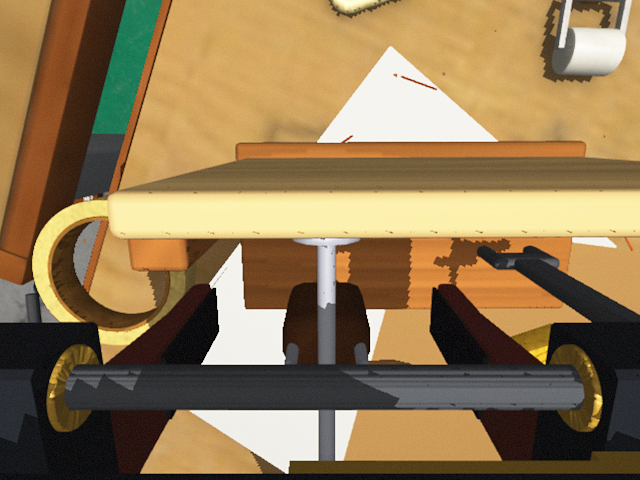

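View pics/s4c.png

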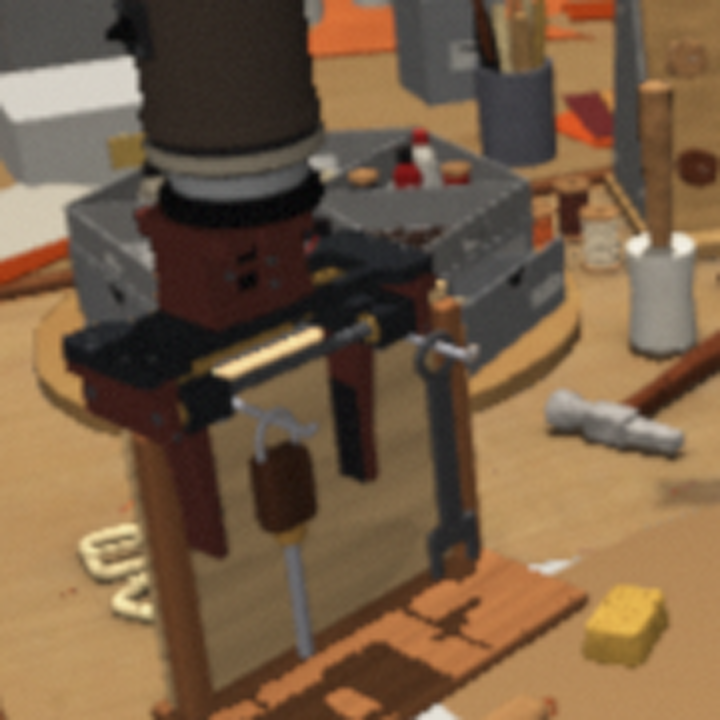

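The handle is centred between the fingers: (326,325) in the wrist image, with the fingers at 216 and 432. Closing.

Request:
servo_tool(plan=[0.5, 0, 0, 0, 0, 0.6, 0, 0, 0, 0, 1, 0, 0, 0, 0, 1, 0, 0, 0, 0, 1, 0, 0, 0, 0, 1, 0, 0, 0, 0, 1, 0, 0, 0, 0, 1, 0, 0, 0, 0], squeeze=35)

```text
t: 5.9
tcp_pos: [560.9, 361.8, 126.6]
eef_rot: [0.0, 0.981, 0.193, 0.0]
ft_force: [0.5, -0.3, 0.8]
finger_gap: 29.9
```

Request:
servo_tool(plan=[1, 0, 0, -0.02, 0, 1, 0, 0, -0.035, 0, 1, 0, 0, -0.0475, 0, 1, 0, 0, -0.0475, 0, 1, 0, 0, -0.0475, 0])

```text
t: 6.52
tcp_pos: [560.8, 361.8, 136.1]
eef_rot: [0.0, 0.981, 0.193, -0.0]
ft_force: [0.0, 0.6, -0.8]
finger_gap: 29.9
```

Run:
```python
from h import *
grab('scene','s5'); s=robot.read_state(); print(s['tcp_pos'],s['eef_rot'],s['ft_force'],s['finger_gap'])
crop('s5',140,200,260,320,6,'s5c')
```

```text
[560.77655127 361.8015847  136.02001018] [ 4.35781065e-05  9.81159557e-01  1.93199159e-01 -8.82939090e-05] [ 0.10911968 -1.84873551 -1.33855194] 29.67607811680583
```

View pics/s5c.png

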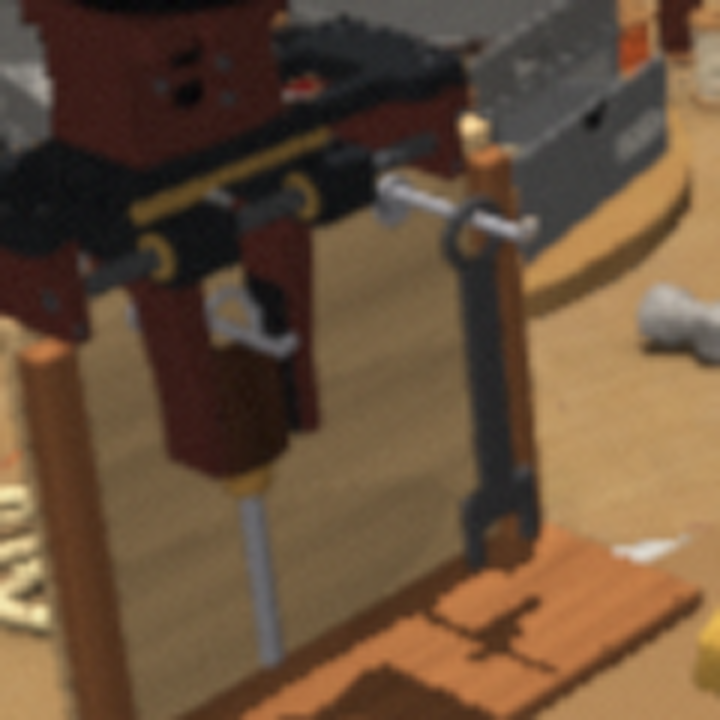

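The loop is clear above the hook. Drawing the pin off along the stand's -x.

Request:
servo_tool(plan=[1, -0.04, 0, 0, 0, 1, -0.1, 0, 0, 0, 1, -0.18, 0, 0, 0, 1, -0.28, 0, 0, 0, 1, -0.38, 0, 0, 0, 1, -0.38, 0, 0, 0])

```text
t: 7.32
tcp_pos: [489.0, 332.5, 136.4]
eef_rot: [0.0, 0.981, 0.194, -0.0]
ft_force: [-0.2, 1.4, -0.8]
finger_gap: 30.3
```

Run:
```python
from h import *
grab('scene','s6'); s=robot.read_state(); print(s['tcp_pos'],s['eef_rot'],s['ft_force'],s['finger_gap'])
crop('s6',120,180,280,340,5,'s6c')
```

```text
[490.25048788 332.8470109  136.59636744] [8.13556974e-05 9.81127554e-01 1.93361249e-01 3.77473765e-04] [ 0.12776928  0.9474623  -1.77034471] 29.991538289594533
```

View pics/s6c.png

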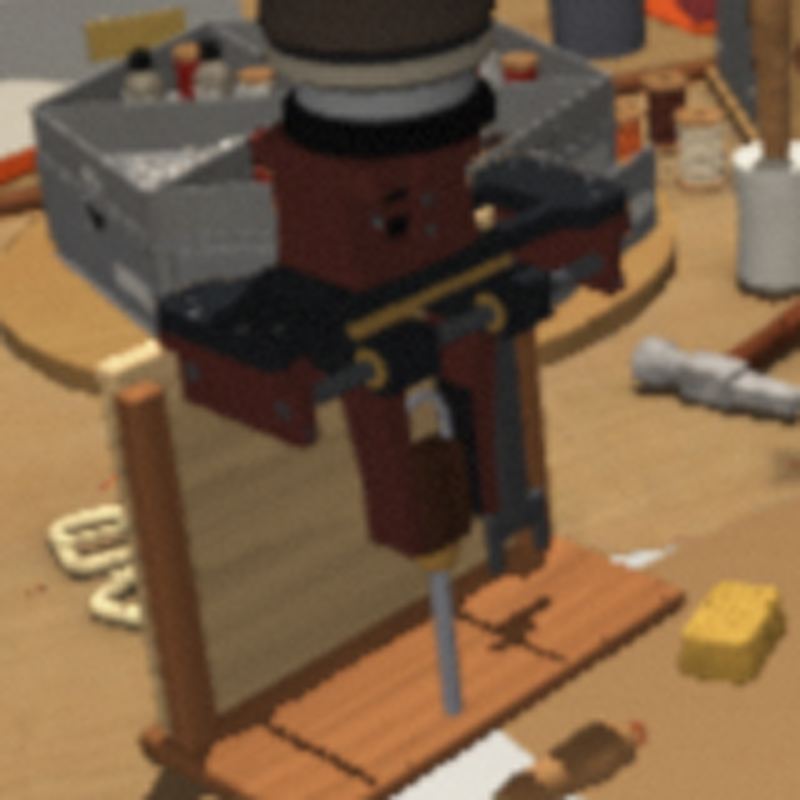

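Request:
servo_tool(plan=[1, -0.02, 0, -0.2, 0, 1, -0.04, 0, -0.4, 0, 1, -0.04, 0.1, -0.6, 0, 1, -0.04, 0.25, -0.65, 0, 1, -0.04, 0.45, -0.65, 0, 1, -0.04, 0.65, -0.65, 0, 1, -0.04, 0.85, -0.65, 0])

```text
t: 8.25
tcp_pos: [548.6, 171.5, 266.4]
eef_rot: [-0.0, 0.981, 0.193, 0.0]
ft_force: [0.6, 0.1, -1.2]
finger_gap: 29.7
```

Run:
```python
from h import *
s=robot.read_state(); print(s['tcp_pos'],s['eef_rot'],s['joint_positions'].round(2),s['finger_gap'])
```

```text
[548.64117477 171.46910486 266.37232217] [-2.69467218e-05  9.81180913e-01  1.93090209e-01  4.31612681e-04] [-0.05  0.33 -0.43  1.64  0.14  1.2  -1.7 ] 29.749519590470644
```

Request:
servo_tool(plan=[1, -0.12, 0.16, 0, 0, 1, -0.24, 0.33, 0, 0, 1, -0.36, 0.5, 0, 0, 1, -0.47, 0.66, 0, 0])

```text
t: 8.75
tcp_pos: [510.9, 13.3, 266.4]
eef_rot: [0.0, 0.981, 0.193, 0.0]
ft_force: [1.7, -0.1, -1.5]
finger_gap: 29.8
```

Request:
servo_tool(plan=[1, -0.12, 0.16, 0, 0, 1, -0.24, 0.33, 0, 0, 1, -0.36, 0.5, 0, 0, 1, -0.46, 0.65, 0, 0, 1, -0.46, 0.65, 0, 0, 1, -0.46, 0.65, 0, 0])

```text
t: 9.5
tcp_pos: [475.3, -139.7, 266.3]
eef_rot: [-0.0, 0.981, 0.193, 0.0]
ft_force: [0.5, 0.5, -0.4]
finger_gap: 29.8
```

Run:
```python
from h import *
d=grab('wrist','w7'); s0=grab('scene','s7'); s=robot.read_state(); print(s['tcp_pos'],s['eef_rot'],s['joint_positions'].round(2),s['finger_gap'],s['ft_force'])
t=s['tcp_pos']
print([ (w2p(d,t+[0,0,-90])).round(),w2p(s0,t+[0,0,-90]).round(),w2p(s0,[474.2,-143.4,128]).round(),w2p(d,[474.2,-143.4,128]).round()])
crop('s7',330,150,470,300,5,'s7c')
```

```text
[ 475.2875145  -139.04151102  266.20013639] [-1.45579717e-04  9.80977883e-01  1.94119388e-01  1.86528659e-04] [ 0.42  0.17 -0.26  1.83  0.05  1.15 -1.04] 29.64137369362464 [ 0.91995969  0.00405549 -0.97143079]
[array([323., 252., 261.]), array([ 396.,  220., 1127.]), array([ 396.,  238., 1149.]), array([328., 239., 309.])]
```

View pics/w7.png

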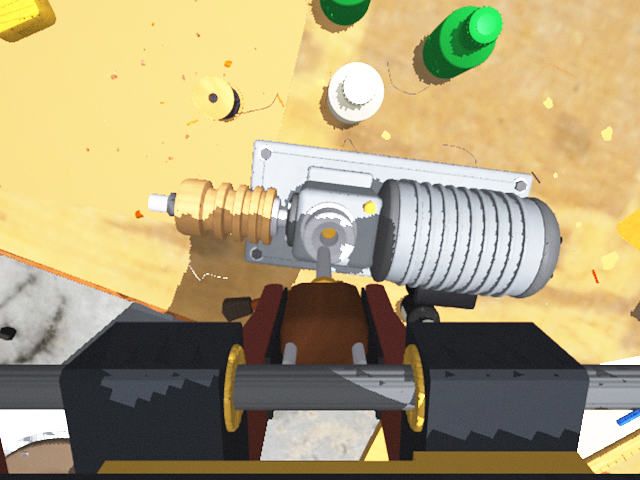

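View pics/s7c.png

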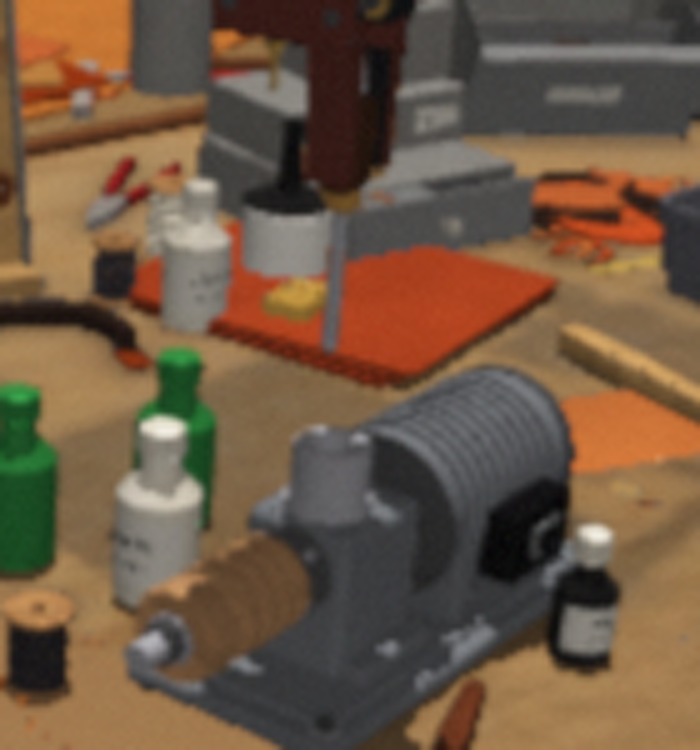

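Request:
servo_tool(plan=[1, -0.013, 0.016, 0.05, 0, 1, -0.013, 0.016, 0.12, 0, 1, -0.013, 0.016, 0.19, 0, 1, -0.013, 0.016, 0.19, 0, 1, -0.013, 0.016, 0.19, 0])

```text
t: 10.22
tcp_pos: [473.7, -144.1, 228.2]
eef_rot: [-0.0, 0.981, 0.193, 0.0]
ft_force: [-0.1, 0.5, -1.5]
finger_gap: 30.0
```

Run:
```python
from h import *
d=grab('wrist','w8'); s0=grab('scene','s8'); tp=grab('top','t8'); s=robot.read_state(); print(s['tcp_pos'],s['eef_rot'],s['finger_gap'],s['ft_force'])
t=s['tcp_pos']
print([ (w2p(d,t+[0,0,-90])).round(),w2p(s0,t+[0,0,-90]).round(),w2p(s0,[474.2,-143.4,128]).round(),w2p(d,[474.2,-143.4,128]).round()])
crop('s8',370,190,430,265,8,'s8c'); crop('w8',260,140,400,300,5,'w8c')
```

```text
[ 473.88010323 -144.28094173  228.59216252] [2.04558842e-04 9.81165706e-01 1.93167454e-01 3.87114326e-04] 29.57220549051795 [ 0.23135385  0.8055052  -0.09502944]
[array([324., 252., 261.]), array([ 396.,  234., 1145.]), array([ 396.,  238., 1149.]), array([323., 247., 271.])]
```

View pics/w8c.png

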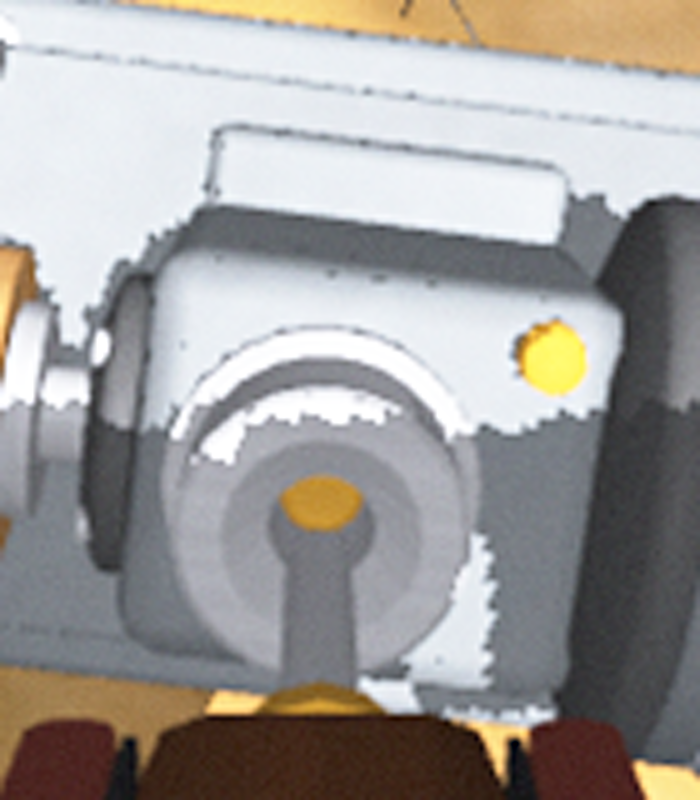

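View pics/s8c.png

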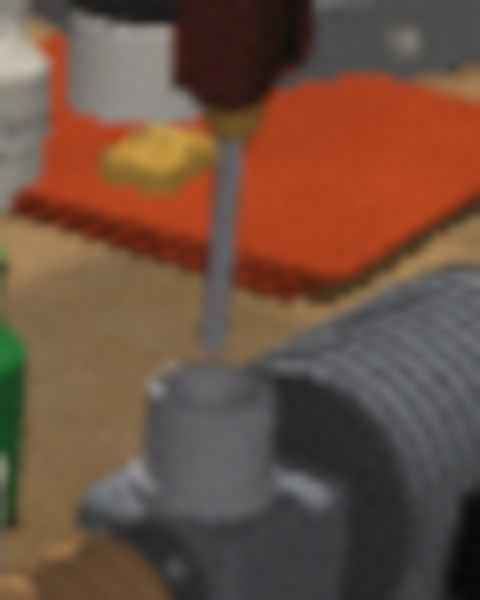

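The rod is centred over the countersink: tip at about (324,250) and mouth at (324,248) in the wrist image. Lowering to just above the button.

Request:
servo_tool(plan=[1, 0, 0, 0.04, 0, 1, 0, 0, 0.08, 0, 1, 0, 0, 0.12, 0, 1, 0, 0, 0.16, 0, 1, 0, 0, 0.16, 0, 1, 0, 0, 0.16, 0])

```text
t: 11.12
tcp_pos: [473.7, -144.2, 196.2]
eef_rot: [0.0, 0.981, 0.193, 0.0]
ft_force: [-0.0, 0.7, -1.0]
finger_gap: 29.9
```

Request:
servo_tool(plan=[1, 0, 0, 0.01, 0, 1, 0, 0, 0.02, 0, 1, 0, 0, 0.02, 0, 1, 0, 0, 0.02, 0])

```text
t: 11.62
tcp_pos: [473.6, -144.2, 192.2]
eef_rot: [0.0, 0.981, 0.193, 0.0]
ft_force: [-0.7, -0.0, -0.7]
finger_gap: 30.1
```

Request:
servo_tool(plan=[1, 0, 0, 0.01, 0, 1, 0, 0, 0.015, 0, 1, 0, 0, 0.015, 0, 1, 0, 0, 0.015, 0])

```text
t: 12.12
tcp_pos: [473.8, -144.3, 189.3]
eef_rot: [0.0, 0.981, 0.193, 0.0]
ft_force: [0.2, 0.1, 2.1]
finger_gap: 29.9
```

Request:
servo_tool(plan=[1, 0, 0, 0.007, 0, 1, 0, 0, 0.015, 0, 1, 0, 0, 0.015, 0, 1, 0, 0, 0.015, 0])

```text
t: 12.62
tcp_pos: [473.7, -144.3, 186.3]
eef_rot: [0.0, 0.981, 0.193, 0.0]
ft_force: [-0.1, -0.0, 4.4]
finger_gap: 29.5
```

Request:
servo_tool(plan=[1, 0, 0, 0.005, 0, 1, 0, 0, 0.01, 0, 1, 0, 0, 0.01, 0, 1, 0, 0, 0.01, 0])

```text
t: 13.12
tcp_pos: [473.9, -144.3, 184.9]
eef_rot: [0.0, 0.981, 0.193, 0.0]
ft_force: [-2.0, 0.8, 10.2]
finger_gap: 30.0
```

Request:
servo_tool(plan=[1, 0, 0, 0.005, 0, 1, 0, 0, 0.005, 0, 1, 0, 0, 0.005, 0, 1, 0, 0, 0.005, 0])

```text
t: 13.62
tcp_pos: [474.1, -144.1, 184.6]
eef_rot: [0.0, 0.981, 0.193, 0.001]
ft_force: [-3.3, 1.5, 17.4]
finger_gap: 30.1
```

The button is on its stop: stiffness rises sharply at TCP z of about 185, with 17 N on the wrist. I'll ease off slightly, grip firmer and hold for over a second.

Request:
servo_tool(plan=[1, 0, 0, -0.002, 0, 1, 0, 0, -0.002, 0, 1, 0, 0, -0.002, 0, 1, 0, 0, -0.002, 0, 1, 0, 0, -0.002, 0, 1, 0, 0, -0.002, 0], squeeze=50)

```text
t: 14.38
tcp_pos: [474.0, -144.2, 184.7]
eef_rot: [0.0, 0.981, 0.193, 0.001]
ft_force: [-2.0, 1.0, 14.5]
finger_gap: 29.5
```

Request:
servo_tool(plan=[1, 0, 0, 0, 0, 1, 0, 0, 0, 0, 1, 0, 0, 0, 0, 1, 0, 0, 0, 0, 1, 0, 0, 0, 0, 1, 0, 0, 0, 0, 1, 0, 0, 0, 0, 1, 0, 0, 0, 0])

```text
t: 15.38
tcp_pos: [474.0, -144.2, 184.7]
eef_rot: [0.0, 0.981, 0.193, 0.001]
ft_force: [-2.5, 2.1, 14.5]
finger_gap: 29.8
```

Run:
```python
from h import *
d=grab('wrist','w9'); s0=grab('scene','s9'); s=robot.read_state(); print(s['t'],s['tcp_pos'],s['finger_gap'],s['ft_force'],s['moment'])
crop('s9',370,190,430,265,8,'s9c'); crop('w9',260,140,400,300,5,'w9c')
```

```text
15.475 [ 473.96176958 -144.16306891  184.69115076] 29.556173409980026 [-2.75939943  1.00877763 14.56451547] [0.27105506 0.77985625 0.05033583]
```

View pics/w9.png

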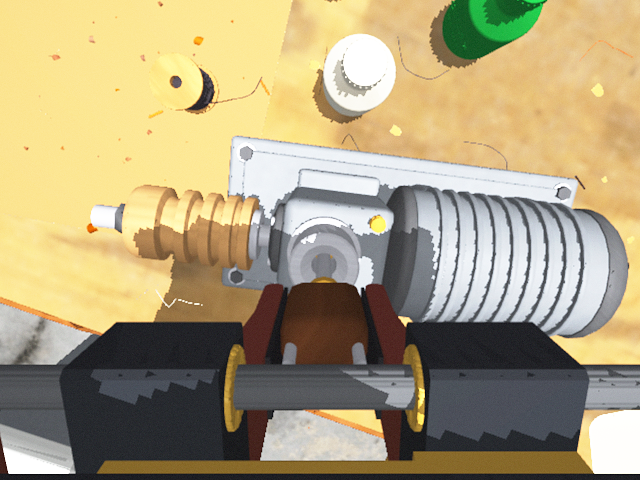

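View pics/s9c.png

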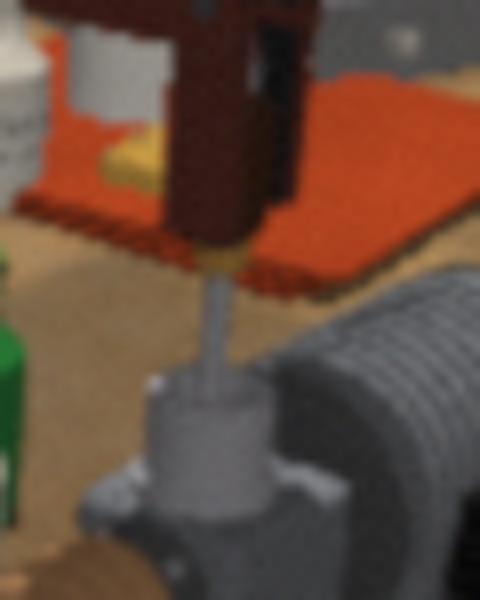

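View pics/s9.png

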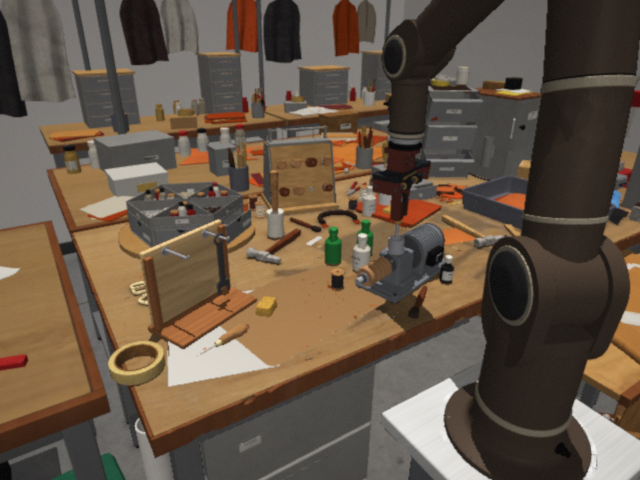

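The rod is in the hole (wrist image (324,265)). The spanner is still on its hook at (222,262), and the bottles and spool are standing. Force is steady at 14.5 N, which is well over the spring's 6 N. Handing in.

```bash
python3 -c "
from station import robot
print(robot.close_job()); s=robot.read_state(); print(s['t'],s['tcp_pos'],s['ft_force'],s['finger_gap'])"
```

```text
the job is handed in; nothing more can be done
None
the job is handed in; nothing more can be done
```

I lifted the lock pin off the left hook, drew it clear along the hook and lowered its rod into the lock hole. It is holding the button down, and I handed the job in at about 15.5 s.

**Button:** it moved softly for about 6 mm and then met a hard stop at TCP z ≈ 184.7 mm. That puts the pin tip at about 95–96 mm, where the fully pressed button should be at 96 mm.

**Hold:** the push stayed steady at 14.5 N for over a second, against the 6 N the spring needs. The gripper still grips the handle at 50 N, with a gap of about 29.7 mm. There is a side force of 2–3 N, so the rod is probably touching the bore lightly.

**Surroundings:** the last pictures show the spanner on its hook and the bottles and spool standing. No check failed. I could not take a reading after handing in, so the final second is unchecked.

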